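# Load the seasoning tray, tall bottle at the back first

### The arm

A 6-joint arm with a two-finger parallel gripper is mounted at the origin on a cart in front of the work surface, level with it; the furniture and walls round the work are solid. World frame = base frame: x ahead of the robot, y to its left, z up, the work surface at z = 0. Lengths are in m, angles in degrees, forces in N, time in s.
With the tool pointing down it reaches from about 0.275 to 0.825 m from the base axis. Payload 5.2 kg.
Tool frame: the origin (TCP) lies between the finger pads; the fingertips stand 19 mm ahead of it and the grasp point (between the pads) is the TCP (env.tip_reach is the distance from the TCP to the fingertips, in m); z points along the fingers, y is the direction in which the jaws open and shut (so a half turn about z gives the same grasp; the last joint's range is limited). The gripper opens to 93 mm and grips with 3 to 60 N. Pads are 15 mm wide; open, the fingers measure 128 mm over their backs; the gripper's body (75 mm by 188 mm) begins 65 mm behind the grasp point.
Start: joints at [56.219, 14.817, 87.949, -0, 77.235, -11.62], TCP at [0.207, 0.509, 0.204] pointing down, gripper open.
Joint ranges: [-179.93, 179.93], [-52.35, 119.4], [10.71, 147.94], [-69.91, 249.91], [12.55, 155.21], [-178.61, 178.61]. Speed limits (degrees/s): [147.25, 147.25, 180, 180, 180, 180].

### API

Orientations are given as [roll, pitch, yaw] about the fixed x, y, z axes, in that order (R = Rz(yaw) Ry(pitch) Rx(roll)).
In Python, from bench import readout, eyes, finish_job, env gives the robot as it stands. The module is installed in compiled form; this text tells all that it offers.
- The arm moves only by the tool arm_command, never from a script. Its argument "moves" is a list of rows, each a list of 5 numbers: the opening in per cent of the stroke, from 0 (shut) to 100 (fully open), then the shift along the tool's x, y, z in mm, then the turn about the tool's z in degrees. In form: [[hand, x, y, z, twist], ...]. A call has 1 to 5 rows; each row is the pose to reach, as a shift and turn from the pose commanded when the call began, along the tool's axes at that moment; what a row does not reach only later rows make up. A row lasts 1/10 s, in which the tool goes at most 50 mm and 8.59 degrees, less where a joint would pass 70% of its speed; a pose out of reach is approached as far as the arm can. A call with a gripper value outside its range is refused whole. The fingers move at their own pace and stop on an object; "newtons" is the grip in N (left out, the last holds). Time passes only in rows, so rows that repeat a pose let the fingers close. It gives the time, the measured TCP pose, the force and the opening at its end, in the units of the state.
- readout.sense(): the state, without advancing time (a new reading comes with each control period).
- eyes.snapshot(name): name is "side" or "top"; returns a dict with "color" (400x640x3 uint8, red, green, blue), "mtx" (3x3 intrinsics, pixels), "k1" (the pictures are not rectified: a ray, as slopes to the right and down, at radius r is drawn at 1 + k1 r^2 times it, then the intrinsics apply), "cam_to_world" (4x4, takes a point from camera to world coordinates). Camera axes: x right, y up, looking along -z (the intrinsics and any distortion apply to the point x, -y, -z); pixel columns grow to the right and rows downward; lengths in m; the calibration is good to about 2 mm. A picture is of the moment at which its call begins. There is no depth.
- finish_job(): hands the job in, once; it reports no verdict.
The state is a dict: "time": time; "joint_positions": joint angles; "dq": joint speeds; "effort": joint torques, N m; "tcp_pos": TCP position; "ee_rot": TCP orientation; "ft_force": force on the tool from outside, world axes, zero at the start; "wrist_torque": the same for the moment, N m; "opening": opening from 0.0 (shut) to 1.0 (fully open).
Only numpy, scipy, OpenCV 4.12 (cv2) and the standard library are available. Lean on these libraries where they do the work, as an engineer would, in place of code of your own. Each camera call takes 0.05 s, during which the arm holds its last target. There are 200 camera calls.

### The job

Load the seasonings onto the empty white tray in front of you: first stand the tall herb bottle in the tray's far half and let go of it, then stand the short spice jar with the green contents in the near half. Set both down gently and upright on the tray's floor, and leave the short jar with the reddish-brown contents where it stands.

Things in the scene. Friction and masses are not known exactly. Their poses are not given: they have to be found in the camera images.
- herb_bottle_centre (a point): Centre (half-way up, 49 mm above its foot) of the herb bottle: white cap with a dark blue disc on top, clear body with green herbs inside and a printed label, round, 47 mm in diameter, 98 mm tall, about 0.1 kg. It is loose and stands upright on the sideboard; z axis points up along it. It can be gripped across its body from above, from any side.
- green_jar_centre (a point): Centre (half-way up, 31 mm above its foot) of the short round glass spice jar with GREEN contents and a pale grey screw lid: 50 mm in diameter, 62 mm tall in all (the solid part that fingers meet ends 53 mm above the foot), 0.09 kg. Loose, upright; z up. Grip it across the body from above, from any side.
- brown_jar_centre (a point): Centre (half-way up, 31 mm above its foot) of the look-alike spice jar with reddish-BROWN (pinkish) contents, same size as the green one. Not part of the job; it stays where it is.
- tray: The empty white melamine tray, which does not move: 170 mm wide (its x axis) and 240 mm long (its y axis), rim 24 mm high, floor 4 mm thick. Origin at the centre of its underside, on the sideboard. Its +y axis points away from the robot, give or take 20 degrees: the far half is +y, the near half -y. The flat floor inside the rims is 146 mm wide (x) and 216 mm long (y), so the middle of each half lies 54 mm from the origin along y.

How it is judged (in metres and radians):
On the way, in this order (a step that is already met when the one before it is completed fails the run):
1. the herb bottle stands upright, released, in the far half of the tray (y of herb_bottle_centre in the frame of tray between 0.015 and 0.095 m and x of herb_bottle_centre in the frame of tray between -0.06 and 0.06 m and z of herb_bottle_centre in the frame of tray between 0.045 and 0.061 m and angle between herb_bottle_centre's own z axis and vertical below 0.17 rad and linear speed of herb_bottle below 0.03 m/s and contact force between the fingers and herb_bottle below 0.1 N), for 0.2 s.
2. then the green jar stands upright, released, in the near half of the tray (y of green_jar_centre in the frame of tray between -0.095 and -0.015 m and x of green_jar_centre in the frame of tray between -0.06 and 0.06 m and z of green_jar_centre in the frame of tray between 0.027 and 0.043 m and angle between green_jar_centre's own z axis and vertical below 0.17 rad and linear speed of green_jar below 0.03 m/s and contact force between the fingers and green_jar below 0.1 N), for 0.2 s.
At the end, for the whole second after the job is handed in: The herb bottle stands on the tray's floor in the far half and the green jar on the floor in the near half, each with its axis at least 15 mm past the tray's middle line, upright within 10 degrees and at rest (y of herb_bottle_centre in the frame of tray between 0.015 and 0.095 m and x of herb_bottle_centre in the frame of tray between -0.06 and 0.06 m and z of herb_bottle_centre in the frame of tray between 0.045 and 0.061 m and angle between each of herb_bottle_centre, green_jar_centre's own z axis and vertical below 0.17 rad and linear speed of each of herb_bottle, green_jar below 0.03 m/s and y of green_jar_centre in the frame of tray between -0.095 and -0.015 m and x of green_jar_centre in the frame of tray between -0.06 and 0.06 m and z of green_jar_centre in the frame of tray between 0.027 and 0.043 m); the robot touches nothing.
It fails at once if the jar with brown contents is moved more than 30 mm (distance of brown_jar_centre from where it was at the start of the episode above 0.03 m).
It fails at once if the herb bottle is dropped or thrown into the tray (it meets it faster than 0.6 m/s) (linear speed of herb_bottle above 0.6 m/s and z of herb_bottle_centre in the frame of tray below 0.094 m and horizontal distance between herb_bottle_centre and tray below 0.13 m).
It fails at once if the green jar is dropped or thrown into the tray (it meets it faster than 0.6 m/s) (linear speed of green_jar above 0.6 m/s and z of green_jar_centre in the frame of tray below 0.076 m and horizontal distance between green_jar_centre and tray below 0.13 m).
It also fails if it takes over 59 s, if anything falls off the work surface, if the arm or the gripper's body presses on something with over 40 N, if the wrist force passes 120 N, or if a joint passes its speed limit or range.

## Working session

There is one attempt and no reset: what is moved stays moved. The work goes in short steps, Python scripts to look and compute and a tool call to move; the robot and the scene stay as the last step left them, time stands still between calls to the robot, and variables do not carry over. Pictures are saved under pics/ and viewed, about 8 in all and at most 12, crops included, and the job is handed in when it is done.

Besides the shell and the picture viewer there is one more tool, called after "Call:" as name(argument=value, ...), one argument or row to a line, values as JSON. arm_command: Moves the arm, as the interface text tells. Its arguments: {"type":"object","properties":{"moves":{"type":"array","items":{"type":"array","items":{"type":"number"}}},"newtons":{"type":"number"}},"required":["moves"]}

```bash
mkdir -p pics
cat > h.py <<'E'
import numpy as np, cv2
from bench import readout, eyes, finish_job, env
def snap(n,f=None):
    s=eyes.snapshot(n)
    if f: cv2.imwrite('pics/'+f,s['color'][:,:,::-1])
    return s
def ray(s,u,v):
    K=np.array(s['mtx']); k=s['k1']
    d=cv2.undistortPoints(np.array([[[u,v]]],float),K,np.array([k,0,0,0.]))[0,0]
    T=np.array(s['cam_to_world']); r=T[:3,:3]@np.array([d[0],-d[1],-1]); return T[:3,3],r
def onz(s,u,v,z):
    o,r=ray(s,u,v); return o+r*(z-o[2])/r[2]
def proj(s,p):
    T=np.array(s['cam_to_world']); c=T[:3,:3].T@(np.asarray(p)-T[:3,3]); x,y=c[0]/-c[2],-c[1]/-c[2]
    f=1+s['k1']*(x*x+y*y); K=np.array(s['mtx']); return K[0,0]*x*f+K[0,2],K[1,1]*y*f+K[1,2]
E
python3 - <<'E'
from h import *
for n in('top','side'):
    s=snap(n,n+'0.png'); print(n,np.round(s['mtx'],1).tolist(),s['k1'],np.round(s['cam_to_world'],3).tolist())
print(readout.sense())
E
```

```text
top [[471.3, 0.0, 319.1], [0.0, 471.3, 205.1], [0.0, 0.0, 1.0]] 0.005722733678434973 [[0.042, 0.977, -0.209, 0.312], [-0.999, 0.04, -0.012, -0.096], [-0.004, 0.209, 0.978, 0.982], [0.0, 0.0, 0.0, 1.0]]
side [[419.8, 0.0, 317.8], [0.0, 419.8, 200.6], [0.0, 0.0, 1.0]] -0.05998606714854718 [[0.836, 0.203, -0.51, 0.069], [-0.549, 0.3, -0.78, -0.815], [-0.006, 0.932, 0.362, 0.4], [0.0, 0.0, 0.0, 1.0]]
{'time': 0.1, 'joint_positions': array([ 5.62181437e+01,  1.48545498e+01,  8.80051340e+01,  1.92433433e-04,
        7.72339339e+01, -1.16208574e+01]), 'dq': array([ 0.02567278, -0.09799367, -0.19279904, -0.05996009,  0.05803557,
        0.02164113]), 'effort': array([ 3.37655190e-03, -4.38215053e+01, -2.84645355e+01,  7.22947251e-02,
        3.62308044e-02, -5.99596865e-05]), 'tcp_pos': array([0.20716156, 0.50893753, 0.20290358]), 'ee_rot': array([-1.79908339e+02, -1.90415650e-02,  1.57838943e+02]), 'ft_force': array([-0.30608798, -0.04338031, -1.21114283]), 'wrist_torque': array([-0.04668661, -0.00135919, -0.01698196]), 'opening': 1.0010270093945235}
```

View pics/top0.png

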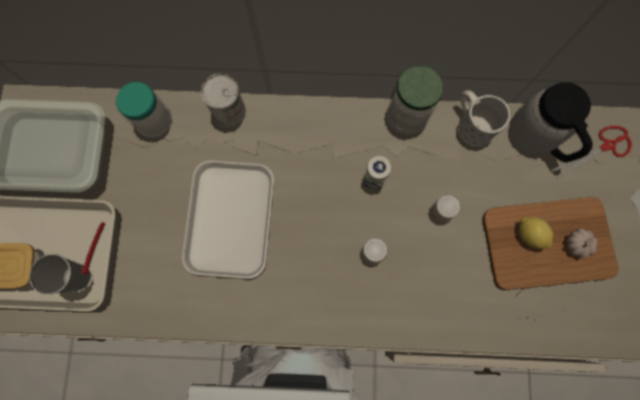

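View pics/side0.png

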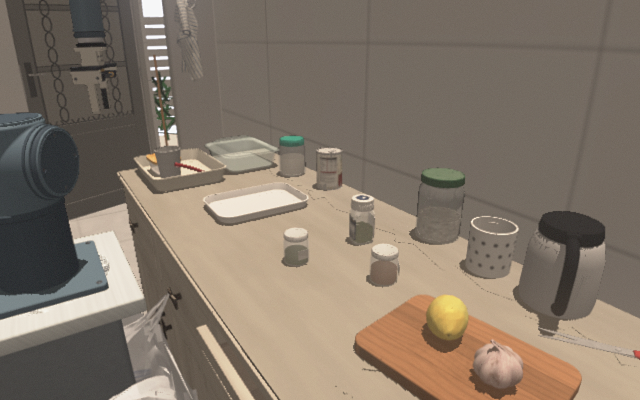

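The top view shows the tray at about (230,220), the bottle cap at (378,168), and short jars at (374,250) and (447,207). In the side view the jars are at (296,247) and (385,265). The jar colours aren't clear yet, so I'll view an enlarged crop.

Run:
```python
from h import *
s=snap('top'); t=snap('side')
a=cv2.resize(t['color'][180:300,270:430],None,fx=4.5,fy=4.5,interpolation=cv2.INTER_CUBIC)[:,:,::-1]
cv2.imwrite('pics/c1.png',np.clip(a.astype(float)*1.4,0,255).astype(np.uint8))
b=cv2.resize(s['color'][145:275,340:470],None,fx=4.5,fy=4.5,interpolation=cv2.INTER_CUBIC)[:,:,::-1]
cv2.imwrite('pics/c2.png',np.clip(b.astype(float)*1.4,0,255).astype(np.uint8))
# colour of contents in side view
hs=cv2.cvtColor(t['color'],cv2.COLOR_RGB2LAB)
for n,(u,v) in dict(j1=(296,253),j2=(384,272)).items():
    print(n,hs[v-4:v+5,u-6:u+7].reshape(-1,3).mean(0)-128)
# lids in top view: bright low-saturation blobs
im=s['color'].astype(int); m=((im.min(2)>125)&(im.max(2)-im.min(2)<45)).astype(np.uint8)
n,l,st,c=cv2.connectedComponentsWithStats(m)
for i in range(1,n):
    if st[i,4]>60: print(st[i],c[i].round(1))
print(im[205,447],im[250,374],im[162,380],im[220,230],im[220,300])
# tray
g=cv2.cvtColor(s['color'],cv2.COLOR_RGB2LAB)
print(g[220,230],g[220,300],g[165,230])
```

```text
j1 [-9.55555556  0.58119658  9.46153846]
j2 [-12.23931624   5.41880342  11.5982906 ]
[205  79  23  25 269] [213.1  89.8]
[  0 102 100  13 364] [ 54.9 105.4]
[472 117  19  15 139] [481.  123.6]
[ 77 125  22  61 174] [ 91.5 159.7]
[368 156  23  22 206] [378.9 166.5]
[ 190  168   79  105 7031] [229.3 220.5]
[439 196  20  20 327] [448.5 205.6]
[365 239  21  21 353] [375.1 249.1]
[276 352  49  22 759] [300.5 363.7]
[ 189  387  161   13 1558] [259.6 394.4]
[162 154 140] [170 162 148] [71 69 70] [170 161 146] [120 110  91]
[170 129 137] [119 129 140] [106 128 135]
```

View pics/c1.png

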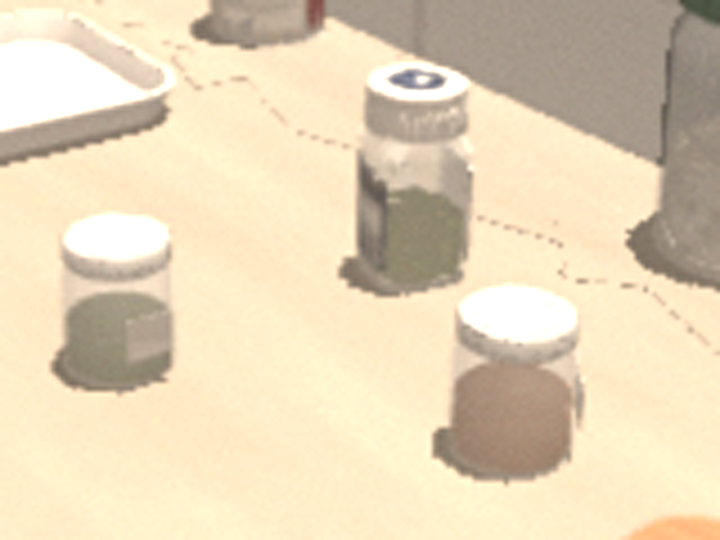

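View pics/c2.png

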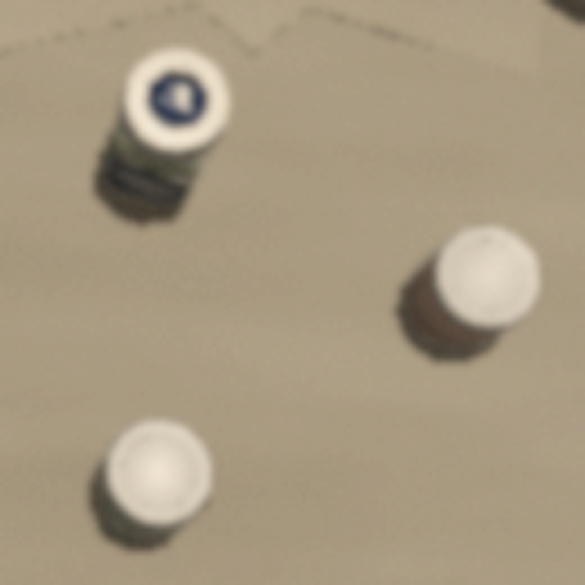

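The side crop identifies them: the left jar has green contents (top-view lid at about (375,249)), the right jar is reddish-brown (448,206), and the bottle cap is at about (379,166.5). Next I'll compute positions.

Run:
```python
from h import *
s=snap('top'); t=snap('side')
for n,p,z in(('bottle',(378.9,166.6),.098),('green',(375,249.3),.062),('brown',(448.3,205.8),.062)):
    P=onz(s,*p,z); print(n,P.round(4),'foot/top in side px',np.round(proj(t,[P[0],P[1],0]),1),np.round(proj(t,[P[0],P[1],z]),1))
L=cv2.cvtColor(s['color'],cv2.COLOR_RGB2LAB)[:,:,0]
for th in(140,150):
    m=(L>th).astype(np.uint8); m[:,:175]=0; m[:,285:]=0; m[:150]=0;m[290:]=0
    c=max(cv2.findContours(m,cv2.RETR_EXTERNAL,cv2.CHAIN_APPROX_NONE)[0],key=cv2.contourArea)[:,0].astype(float)
    w=np.array([onz(s,*p,.024)[:2] for p in c])
    r=cv2.minAreaRect((w*1000).astype(np.float32)); print(th,r)
print('cap dia px',[2*np.sqrt(a/np.pi) for a in(206,327,353)])
```

```text
bottle [ 0.5824 -0.1983  0.098 ] foot/top in side px [361.6 240.4] [363.2 197.2]
green [ 0.4246 -0.1974  0.062 ] foot/top in side px [297.3 260.9] [296.5 231.8]
brown [ 0.5176 -0.3418  0.062 ] foot/top in side px [384.  279.7] [385.9 248.7]
140 ((479.50927734375, 99.89111328125), (147.91806030273438, 216.19522094726562), 88.14563751220703)
150 ((479.64404296875, 100.13557434082031), (145.09910583496094, 213.78158569335938), 88.15249633789062)
cap dia px [np.float64(16.195287778099022), np.float64(20.404639941160397), np.float64(21.200319792199185)]
```

Both views agree to about 1 px. Measured positions:
- bottle at (0.582,-0.198)
- green jar at (0.425,-0.197)
- tray centre at about (0.481,0.102), with its +y axis at about -1.9°

Next I'll move toward the bottle and turn the jaws along world y.

Call:
arm_command(
  moves=[
    [100, -30, -25, 0, -4],
    [100, -61, -51, 0, -8],
    [100, -92, -77, 0, -12],
    [100, -123, -103, 0, -16],
    [100, -154, -128, 0, -20.3],
  ],
  newtons=20,
)

```text
time: 0.8
tcp_pos: [0.3022, 0.3313, 0.2038]
ee_rot: [180.0, 0.0, 178.3]
ft_force: [1.0, -0.6, 0.6]
opening: 0.999
```

Call:
arm_command(
  moves=[
    [100, -25, -43, 0, 0],
    [100, -50, -86, 0, 0],
    [100, -75, -130, 0, 0],
    [100, -100, -174, 0, 0],
    [100, -124, -217, 0, 0],
  ],
)

```text
time: 1.3
tcp_pos: [0.4191, 0.1103, 0.204]
ee_rot: [180.0, 0.1, 178.1]
ft_force: [1.6, -0.0, 0.8]
opening: 1.004
```

Call:
arm_command(
  moves=[
    [100, -25, -43, 0, 0],
    [100, -50, -86, 0, 0],
    [100, -75, -130, 0, 0],
    [100, -100, -174, 0, 0],
    [100, -124, -217, 0, 0],
  ],
)

```text
time: 1.8
tcp_pos: [0.5358, -0.1104, 0.2037]
ee_rot: [180.0, 0.0, 178.1]
ft_force: [0.2, 0.2, 0.8]
opening: 1.0
```

Call:
arm_command(
  moves=[
    [100, -20, -35, 0, 0],
    [100, -40, -70, 0, 0],
    [100, -50, -87, 0, 0],
    [100, -50, -87, 0, 0],
    [100, -50, -87, 0, 0],
  ],
)

```text
time: 2.3
tcp_pos: [0.5818, -0.1966, 0.2031]
ee_rot: [179.9, -0.1, 178.1]
ft_force: [0.2, 0.2, 0.5]
opening: 1.0
```

Call:
arm_command(
  moves=[
    [100, 0, -2, 40, 0],
    [100, 0, -2, 80, 0],
    [100, 0, -2, 120, 0],
    [100, 0, -2, 145, 0],
    [100, 0, -2, 158, 0],
  ],
)

```text
time: 2.8
tcp_pos: [0.5802, -0.1963, 0.0434]
ee_rot: [179.9, -0.2, 178.2]
ft_force: [1.1, -0.0, 0.5]
opening: 1.0
```

Call:
arm_command(
  moves=[
    [70, 0, 0, 0, 0],
    [55, 0, 0, 0, 0],
    [45, 0, 0, 0, 0],
    [40, 0, 0, 0, 0],
    [40, 0, 0, 0, 0],
  ],
)

```text
time: 3.3
tcp_pos: [0.5829, -0.1992, 0.0468]
ee_rot: [-179.9, 0.1, 178.1]
ft_force: [-0.1, -0.2, 0.2]
opening: 0.623
```

Call:
arm_command(
  moves=[
    [40, 0, 0, 0, 0],
    [40, 0, 0, 0, 0],
    [40, 0, 0, 0, 0],
  ],
)

```text
time: 3.6
tcp_pos: [0.5826, -0.1989, 0.0462]
ee_rot: [-180.0, 0.0, 178.1]
ft_force: [-0.4, 1.5, 3.9]
opening: 0.521
```

Call:
arm_command(
  moves=[
    [30, 0, 0, 0, 0],
    [30, 0, 0, 0, 0],
    [30, 0, 0, 0, 0],
    [30, 0, 0, 0, 0],
  ],
)

```text
time: 4.0
tcp_pos: [0.5826, -0.1989, 0.0462]
ee_rot: [-180.0, 0.1, 178.1]
ft_force: [-0.6, 1.1, 6.0]
opening: 0.521
```

Call:
arm_command(
  moves=[
    [30, 0, 0, -8, 0],
    [30, 0, 0, -20, 0],
    [30, 0, 0, -40, 0],
    [30, 0, 0, -65, 0],
    [30, 0, 0, -90, 0],
  ],
)

```text
time: 4.5
tcp_pos: [0.5819, -0.1988, 0.1368]
ee_rot: [180.0, -0.0, 178.1]
ft_force: [0.5, 0.5, -1.1]
opening: 0.523
```

Run:
```python
from h import *
t=snap('side'); s=snap('top')
a=np.hstack([cv2.resize(t['color'][70:330,230:480],(400,416)),cv2.resize(s['color'][60:320,290:540],(400,416))])
cv2.imwrite('pics/g1.png',a[:,:,::-1]); r=readout.sense(); print(r['opening'],r['tcp_pos'])
```

```text
0.5241035045715662 [ 0.58449716 -0.20021377  0.14011596]
```

View pics/g1.png

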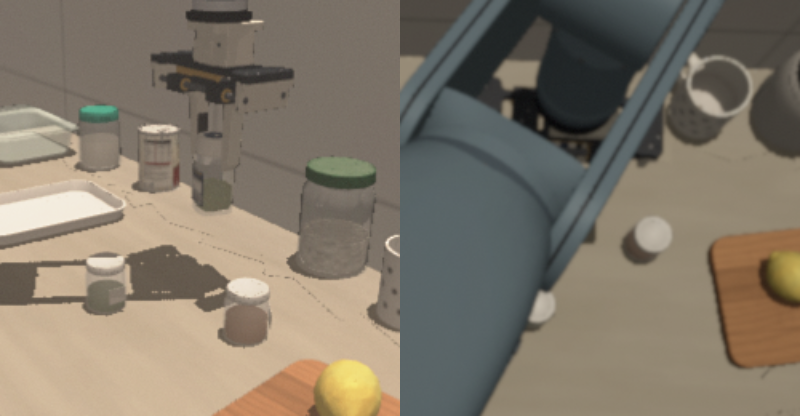

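The bottle is held upright and clear of the surface (crop at about (213,170)), and both jars are undisturbed. Next I'll carry it to the tray.

Call:
arm_command(
  moves=[
    [30, 4, 20, 0, 0],
    [30, 10, 50, 0, 0],
    [30, 17, 85, 0, 0],
    [30, 24, 125, 0, 0],
    [30, 32, 165, 0, 0],
  ],
)

```text
time: 5.1
tcp_pos: [0.5536, -0.0305, 0.1339]
ee_rot: [179.9, -0.2, 178.1]
ft_force: [0.5, 1.1, 0.1]
opening: 0.525
```

Call:
arm_command(
  moves=[
    [30, 8, 40, 0, 0],
    [30, 15, 80, 0, 0],
    [30, 21, 110, 0, 0],
    [30, 24, 126, 0, 0],
    [30, 25, 132, 0, 0],
  ],
)

```text
time: 5.6
tcp_pos: [0.5335, 0.1017, 0.1347]
ee_rot: [180.0, -0.1, 178.3]
ft_force: [-0.4, -0.3, -1.2]
opening: 0.521
```

Call:
arm_command(
  moves=[
    [30, 0, 0, 10, 0],
    [30, 0, 0, 28, 0],
    [30, 0, 0, 46, 0],
    [30, 0, 0, 60, 0],
    [30, 0, 0, 68, 0],
  ],
)

```text
time: 6.1
tcp_pos: [0.5341, 0.0981, 0.0655]
ee_rot: [-180.0, -0.2, 178.0]
ft_force: [0.1, -0.0, -0.4]
opening: 0.52
```

Run:
```python
from h import *
t=snap('side')
a=cv2.resize(t['color'][60:260,150:430],(784,560))
cv2.imwrite('pics/p1.png',a[:,:,::-1]); r=readout.sense(); print(r['opening'],r['tcp_pos'],r['ft_force'])
for n,p in(('foot',[.535,.1,.022]),('far mid',[.535,.1,.004]),('ctr',[.481,.102,.004])):
    u,v=proj(t,p); print(n,(u-150)*2.8,(v-60)*2.8)
```

```text
0.5205182062166295 [0.53359248 0.09836785 0.06478668] [ 0.12446138 -0.52555937 -1.51511431]
foot 350.2856624014475 376.5811231749298
far mid 351.10968470710714 394.6862350818121
ctr 297.53738596034975 406.11969622951
```

View pics/p1.png

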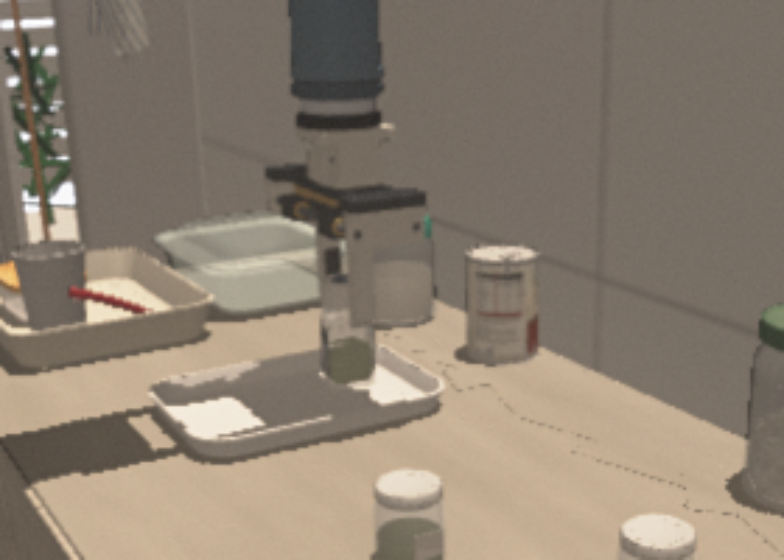

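The bottle is upright over the far half, with its foot at about (348,380), where it was predicted. I'll lower the last 15 mm slowly.

Call:
arm_command(
  moves=[
    [30, 0, 0, 5, 0],
    [30, 0, 0, 9, 0],
    [30, 0, 0, 12, 0],
    [30, 0, 0, 13, 0],
    [30, 0, 0, 14, 0],
  ],
)

```text
time: 6.65
tcp_pos: [0.5351, 0.0999, 0.0539]
ee_rot: [-180.0, 0.0, 178.1]
ft_force: [-0.6, 0.4, -1.2]
opening: 0.525
```

Call:
arm_command(
  moves=[
    [30, 0, 0, 0.5, 0],
    [30, 0, 0, 1, 0],
    [30, 0, 0, 1, 0],
  ],
)

```text
time: 6.95
tcp_pos: [0.535, 0.0999, 0.0527]
ee_rot: [-180.0, 0.0, 178.1]
ft_force: [-0.9, -1.4, -2.0]
opening: 0.523
```

Call:
arm_command(
  moves=[
    [30, 0, 0, 0.7, 0],
    [30, 0, 0, 1.4, 0],
    [30, 0, 0, 2, 0],
    [30, 0, 0, 2, 0],
  ],
)

```text
time: 7.35
tcp_pos: [0.5348, 0.0999, 0.0505]
ee_rot: [180.0, -0.0, 178.1]
ft_force: [0.4, 0.0, -0.9]
opening: 0.523
```

Call:
arm_command(
  moves=[
    [30, 0, 0, 0.5, 0],
    [30, 0, 0, 0.5, 0],
  ],
)

```text
time: 7.55
tcp_pos: [0.5352, 0.0999, 0.0504]
ee_rot: [180.0, 0.0, 178.1]
ft_force: [-1.4, 0.2, 1.3]
opening: 0.52
```

Call:
arm_command(
  moves=[
    [30, 0, 0, 0.5, 0],
    [30, 0, 0, 0.5, 0],
  ],
)

```text
time: 7.75
tcp_pos: [0.5354, 0.1, 0.0504]
ee_rot: [180.0, 0.1, 178.1]
ft_force: [-1.6, 1.0, 5.6]
opening: 0.521
```

Call:
arm_command(
  moves=[
    [55, 0, 0, 0, 0],
    [60, 0, 0, 0, 0],
    [68, 0, 0, 0, 0],
    [78, 0, 0, 0, 0],
    [80, 0, 0, 0, 0],
  ],
)

```text
time: 8.25
tcp_pos: [0.5348, 0.0998, 0.0495]
ee_rot: [-180.0, -0.0, 178.1]
ft_force: [0.8, 1.1, 0.3]
opening: 0.786
```

Call:
arm_command(
  moves=[
    [80, 0, 0, 0, 0],
    [80, 0, 0, 0, 0],
    [80, 0, 0, 0, 0],
  ],
)

```text
time: 8.55
tcp_pos: [0.5349, 0.0998, 0.0496]
ee_rot: [-180.0, -0.0, 178.1]
ft_force: [-0.3, 0.4, 0.4]
opening: 0.8
```

Call:
arm_command(
  moves=[
    [80, 0, 0, -20, 0],
    [80, 0, 0, -55, 0],
    [80, 0, 0, -95, 0],
    [80, 0, 0, -130, 0],
    [80, 0, 0, -150, 0],
  ],
)

```text
time: 9.05
tcp_pos: [0.5361, 0.0999, 0.203]
ee_rot: [180.0, 0.3, 178.1]
ft_force: [0.1, 0.0, -0.1]
opening: 0.8
```

Call:
arm_command(
  moves=[
    [100, 10, -30, 0, 0],
    [100, 25, -75, 0, 0],
    [100, 40, -120, 0, 0],
    [100, 55, -164, 0, 0],
    [100, 67, -200, 0, 0],
  ],
)

```text
time: 9.55
tcp_pos: [0.4604, -0.0997, 0.1998]
ee_rot: [-180.0, 0.0, 178.1]
ft_force: [1.2, -0.4, 0.0]
opening: 0.998
```

Call:
arm_command(
  moves=[
    [100, 14, -40, 0, 0],
    [100, 26, -80, 0, 0],
    [100, 34, -100.5, 0, 0],
    [100, 34, -100.5, 0, 0],
    [100, 34, -100.5, 0, 0],
  ],
)

```text
time: 10.05
tcp_pos: [0.4241, -0.1971, 0.1996]
ee_rot: [180.0, 0.0, 178.0]
ft_force: [0.5, -0.6, -0.4]
opening: 1.001
```

Run:
```python
from h import *
t=snap('side','r1f.png')
a=cv2.resize(t['color'][60:310,160:440],(784,700))[:600]
cv2.imwrite('pics/r1.png',a[:,:,::-1]); r=readout.sense(); print(r['opening'],r['tcp_pos'],r['ft_force'])
for n,p in(('bot foot',[.535,.1,.004]),('bot top',[.535,.1,.102]),('jar',[.4246,-.1974,.062])):
    u,v=proj(t,p); print(n,(u-160)*2.8,(v-60)*2.8)
```

```text
1.0011746020482637 [ 0.4243181  -0.19649306  0.19963441] [-0.30861676 -0.80927953 -0.05302946]
bot foot 323.10968470710714 394.6862350818121
bot top 318.54635559906825 293.4651476074819
jar 382.14065052908757 481.03764967878124
```

View pics/r1.png

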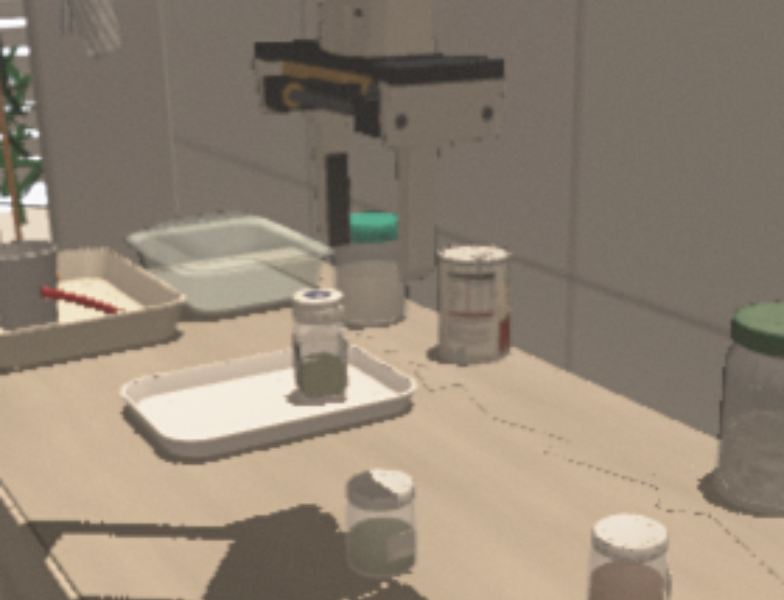

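The bottle stands upright in the far half (foot at about (320,395), as predicted), and the green jar is below the gripper at (381,485). I'll descend and grip it.

Call:
arm_command(
  moves=[
    [100, 0, 0, 40, 0],
    [100, 0, 0, 85, 0],
    [100, 0, 0, 125, 0],
    [100, 0, 0, 155, 0],
    [100, 0, 0, 169, 0],
  ],
)

```text
time: 10.6
tcp_pos: [0.4231, -0.1943, 0.028]
ee_rot: [179.8, -0.2, 178.3]
ft_force: [-0.1, -0.5, 0.7]
opening: 1.001
```

Call:
arm_command(
  moves=[
    [70, 0, 0, 0, 0],
    [60, 0, 0, 0, 0],
    [50, 0, 0, 0, 0],
    [40, 0, 0, 0, 0],
    [35, 0, 0, 0, 0],
  ],
)

```text
time: 11.1
tcp_pos: [0.4248, -0.1975, 0.0316]
ee_rot: [-179.9, 0.1, 178.1]
ft_force: [-0.0, -0.5, 0.3]
opening: 0.619
```

Call:
arm_command(
  moves=[
    [35, 0, 0, 0, 0],
    [35, 0, 0, 0, 0],
    [35, 0, 0, 0, 0],
    [35, 0, 0, 0, 0],
    [35, 0, 0, 0, 0],
  ],
)

```text
time: 11.6
tcp_pos: [0.4244, -0.1973, 0.0309]
ee_rot: [-180.0, 0.0, 178.1]
ft_force: [0.5, 0.9, 3.5]
opening: 0.487
```

Call:
arm_command(
  moves=[
    [35, 0, 0, -8, 0],
    [35, 0, 0, -20, 0],
    [35, 0, 0, -40, 0],
    [35, 0, 0, -65, 0],
    [35, 0, 0, -90, 0],
  ],
)

```text
time: 12.1
tcp_pos: [0.4236, -0.197, 0.1214]
ee_rot: [180.0, -0.1, 178.1]
ft_force: [0.2, 0.7, -1.2]
opening: 0.489
```

Call:
arm_command(
  moves=[
    [35, 1, 20, 0, 0],
    [35, 2, 50, 0, 0],
    [35, 3, 85, 0, 0],
    [35, 3, 125, 0, 0],
    [35, 4, 165, 0, 0],
  ],
)

```text
time: 12.6
tcp_pos: [0.4252, -0.0311, 0.1209]
ee_rot: [-180.0, -0.0, 178.1]
ft_force: [0.4, 0.1, -1.1]
opening: 0.489
```

Call:
arm_command(
  moves=[
    [35, 1, 40, 0, 0],
    [35, 2, 80, 0, 0],
    [35, 3, 115, 0, 0],
    [35, 3, 130, 0, 0],
    [35, 3, 136, 0, 0],
  ],
)

```text
time: 13.1
tcp_pos: [0.4265, 0.1053, 0.1208]
ee_rot: [-180.0, -0.0, 178.3]
ft_force: [-0.7, -1.0, -1.8]
opening: 0.485
```

Call:
arm_command(
  moves=[
    [35, 0, 0, 10, 0],
    [35, 0, 0, 28, 0],
    [35, 0, 0, 46, 0],
    [35, 0, 0, 60, 0],
    [35, 0, 0, 68, 0],
  ],
)

```text
time: 13.6
tcp_pos: [0.426, 0.1026, 0.051]
ee_rot: [-180.0, -0.1, 178.0]
ft_force: [-0.6, -0.6, -1.1]
opening: 0.483
```

Run:
```python
from h import *
t=snap('side')
a=cv2.resize(t['color'][60:260,150:430],(784,560))
cv2.imwrite('pics/p2.png',a[:,:,::-1]); r=readout.sense(); print(r['opening'],r['tcp_pos'],r['ft_force'])
x,y,z=r['tcp_pos']
for n,p in(('foot',[x,y,z-.031]),('under',[x,y,.004])):
    u,v=proj(t,p); print(n,(u-150)*2.8,(v-60)*2.8)
```

```text
0.48648846944461877 [0.42556517 0.10273979 0.05044163] [-0.03044971 -0.20038486 -2.1514964 ]
foot 239.15463151393232 402.727962347257
under 240.49628815586445 418.89291386028566
```

View pics/p2.png

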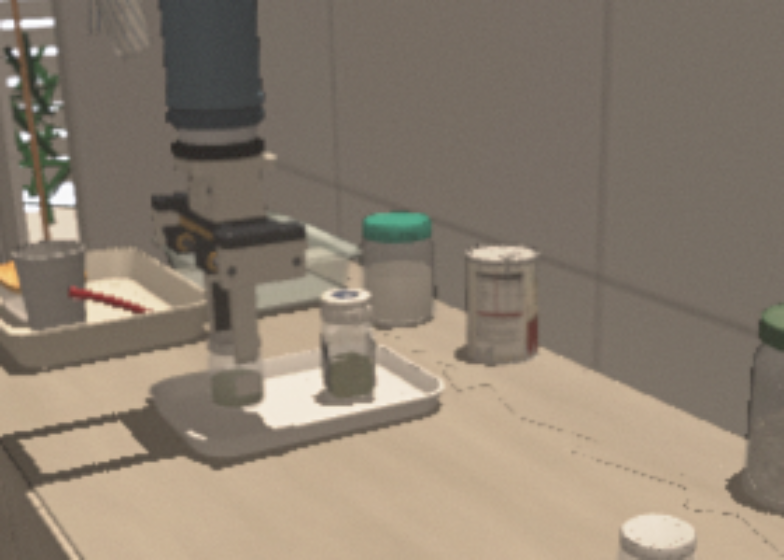

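The jar is upright over the near half, with its foot at about (238,402) as predicted. I'll lower the last 18 mm.

Call:
arm_command(
  moves=[
    [35, 0, 0, 5, 0],
    [35, 0, 0, 10, 0],
    [35, 0, 0, 13, 0],
    [35, 0, 0, 15, 0],
    [35, 0, 0, 16, 0],
  ],
)

```text
time: 14.15
tcp_pos: [0.427, 0.1039, 0.0367]
ee_rot: [-180.0, 0.0, 178.1]
ft_force: [0.2, 0.3, -0.8]
opening: 0.488
```

Call:
arm_command(
  moves=[
    [35, 0, 0, 0.7, 0],
    [35, 0, 0, 1.3, 0],
    [35, 0, 0, 1.8, 0],
    [35, 0, 0, 1.8, 0],
  ],
)

```text
time: 14.55
tcp_pos: [0.427, 0.1039, 0.0352]
ee_rot: [180.0, 0.0, 178.1]
ft_force: [-1.6, -0.3, 3.0]
opening: 0.491
```

Call:
arm_command(
  moves=[
    [35, 0, 0, 0.3, 0],
    [35, 0, 0, 0.5, 0],
    [35, 0, 0, 0.5, 0],
  ],
)

```text
time: 14.85
tcp_pos: [0.4271, 0.1039, 0.0351]
ee_rot: [180.0, 0.0, 178.1]
ft_force: [-3.3, -0.2, 9.4]
opening: 0.49
```

Contact is at 0.035 m, as expected. I'll release and retreat.

Call:
arm_command(
  moves=[
    [52, 0, 0, -0.3, 0],
    [58, 0, 0, -0.5, 0],
    [66, 0, 0, -0.5, 0],
    [76, 0, 0, -0.5, 0],
    [80, 0, 0, -0.5, 0],
  ],
)

```text
time: 15.35
tcp_pos: [0.427, 0.1038, 0.0347]
ee_rot: [-180.0, -0.0, 178.1]
ft_force: [-0.1, -0.3, -0.1]
opening: 0.773
```

Call:
arm_command(
  moves=[
    [80, 0, 0, 0, 0],
    [80, 0, 0, 0, 0],
    [80, 0, 0, 0, 0],
  ],
)

```text
time: 15.65
tcp_pos: [0.427, 0.1038, 0.0348]
ee_rot: [-180.0, -0.0, 178.1]
ft_force: [-0.7, 0.1, 1.3]
opening: 0.801
```

Call:
arm_command(
  moves=[
    [80, 0, 0, -20, 0],
    [80, 0, 0, -55, 0],
    [80, 0, 0, -95, 0],
    [80, 0, 0, -130, 0],
    [80, 0, 0, -165, 0],
  ],
)

```text
time: 16.15
tcp_pos: [0.4267, 0.1039, 0.2015]
ee_rot: [-180.0, 0.0, 178.1]
ft_force: [1.6, -0.6, 0.5]
opening: 0.802
```

Call:
arm_command(
  moves=[
    [80, 0, -45, 0, 0],
    [80, 0, -90, 0, 0],
    [80, 0, -135, 0, 0],
    [80, 0, -180, 0, 0],
    [80, 0, -220, 0, 0],
  ],
)

```text
time: 16.65
tcp_pos: [0.4195, -0.118, 0.2]
ee_rot: [-180.0, 0.0, 178.1]
ft_force: [0.3, 0.2, -0.7]
opening: 0.797
```

Run:
```python
from h import *
t=snap('side'); s=snap('top')
a=np.hstack([cv2.resize(t['color'][120:320,180:440],(480,370)),cv2.resize(s['color'][140:300,160:298],(319,370))])
cv2.imwrite('pics/f1.png',a[:,:,::-1]); r=readout.sense(); print(r['time'],r['tcp_pos'],r['ft_force'])
im=s['color'].astype(int); m=((im[:,:,0]>60)&(im.max(2)-im.min(2)<45)).astype(np.uint8)
c,d=np.array([.481,.102]),np.radians(-1.85); ey=np.array([np.cos(d),np.sin(d)]); ex=np.array([ey[1],-ey[0]])
for n,p in(('bottle',[.535,.1]),('jar',[.427,.104])):
    q=np.array(p)-c; print(n,'tray xy',(ex@q).round(3),(ey@q).round(3))
    for z in(.004,.102 if n=='bottle' else .066):
        u,v=proj(t,p+[z]); U,V=proj(s,p+[z]); print('  z',z,np.round([(u-180)*1.846,(v-120)*1.85]),np.round([480+(U-160)*2.31,(V-140)*2.31]))
```

```text
16.75 [ 0.41982813 -0.12049909  0.1998857 ] [-0.46288987  0.68870848  0.25589949]
bottle tray xy 0.0 0.054
  z 0.004 [176. 150.] [650. 128.]
  z 0.102 [173.  83.] [628. 101.]
jar tray xy -0.0 -0.054
  z 0.004 [104. 165.] [636. 244.]
  z 0.066 [100. 122.] [621. 235.]
```

View pics/f1.png

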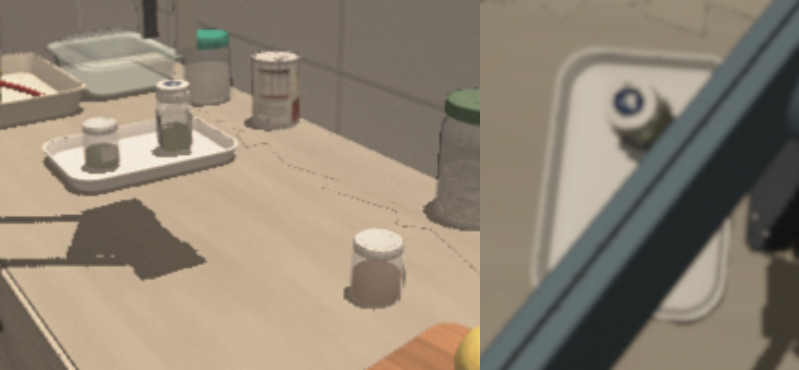

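In the side view, both stand upright in their own halves (bottle cap at (173,85), jar lid at (100,126)), matching the predictions. In the top view the bottle cap is at (632,103), within 2 px of prediction in the original picture. The brown jar hasn't moved and the arm is clear.

```bash
python3 -c "
from bench import finish_job; print(finish_job())"
```

```text
the job is handed in; nothing more can be done
None
```

I set the herb bottle upright in the far half of the tray and let go of it. I then did the same with the green jar in the near half, and handed the job in at about 16.8 s of the 59 s allowed. No verdict was reported.

**Last checks:**
- **Positions:** with the poses taken from where the gripper let go, the bottle is at about (0, +54 mm) and the jar at about (0, -54 mm) in the tray frame.
- **Side view:** both stand upright where predicted, to within about 2 px. The brown jar looks undisturbed, though I didn't re-measure it.
- **Top view:** the bottle cap is within about 2 px of where it should be. The arm hid the green jar in that picture, so its final position rests on the side view and the release pose.
- **Robot:** the gripper was open and clear of everything, with forces under 1 N.

**Mismatch:** the fingers closed to about 45 mm on the green jar, which is given as 50 mm wide. The grip held, and the jar touched down at the expected height.

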